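# Park the trackball in its mat pocket under the ring lamp

### The arm

A 6-joint arm with a two-finger parallel gripper is mounted at the origin on the work surface. World frame = base frame: x ahead of the robot, y to its left, z up, the work surface at z = 0. Lengths are in mm, angles in degrees, forces in N, time in s.
With the tool pointing down it reaches from about 300 to 850 mm from the base axis. Payload 4.2 kg.
Tool frame: the origin (TCP) lies midway between the tips of the shut fingers; the grasp point (between the pads) lies 19 mm behind it (env.grip_depth is the distance from the TCP to the grasp point, in mm); z points along the fingers, y is the direction in which the jaws open and shut (so a half turn about z gives the same grasp; the last joint's range is limited). The gripper opens to 91 mm and grips with 3 to 60 N. Pads are 32 mm wide; open, the fingers measure 118 mm over their backs; the gripper's body (76 mm by 178 mm) begins 60 mm behind the grasp point.
Start: joints at [-77.407, 18.312, 89.639, -0, 72.044, -1.146], TCP at [136.569, -558.562, 213.976] pointing down, gripper open.
Joint ranges: [-177.97, 177.97], [-48.28, 115.42], [12.27, 149.76], [-77.06, 257.06], [2.81, 150.46], [-146.56, 146.56]. Speed limits (degrees/s): [147.25, 147.25, 180, 180, 180, 180].

### API

Orientations are given as [roll, pitch, yaw] about the fixed x, y, z axes, in that order (R = Rz(yaw) Ry(pitch) Rx(roll)).
In Python, from workcell import env gives the robot as it stands.
- The arm moves only by the shell command python3 -m inch 'ROWS' [FORCE]. ROWS is a JSON object of lists of equal length, an entry for each row: "hand": the opening, from 0 (shut) to 1 (fully open); "travel": the shift along the tool's x, y, z in mm, a list of three; "twist": the turn about the tool's z in degrees. A call has 1 to 20 rows; each row shifts and turns the commanded pose from where the row before left it, along the tool's axes as they then stand; what a row does not reach is not made up. A row lasts 1/8 s, in which the tool goes at most 62.5 mm and 10.7 degrees, less where a joint would pass 70% of its speed; a pose out of reach is approached as far as the arm can. A call is refused whole if a number of a shift passes 62.5 or a number of a turn 10.7, either way. A call with a gripper value outside its range is refused whole. The fingers move at their own pace and stop on an object; FORCE is the grip in N (left out, the last holds). Time passes only in rows, so rows that do not move let the fingers close. It gives the time, the measured TCP pose, the force and the opening at its end, in the units of the state.
- env.state(): the state, without advancing time (a new reading comes with each control period).
- env.grab_frame(name): name is "scene" or "top" or "wrist"; returns a dict with "frame" (480x640x3 uint8, blue, green, red), "fovy" (degrees; the focal length in pixels is half the picture's height over the tangent of half this angle, whatever the lens; pixels are square), "cx", "cy" (the principal point, pixels), "rvec" (rotation vector, rad) and "tvec" (3), from world to camera coordinates, as OpenCV has them. Camera axes: x right, y down, z forward; pixel columns grow to the right and rows downward; lengths in mm; the calibration is good to about 2 mm. A picture is of the moment at which its call begins. There is no depth.
- env.job_done(): hands the job in, once; it reports no verdict.
The state is a dict: "time_s": time; "qpos": joint angles; "qvel": joint speeds; "effort": joint torques, N m; "ee_pos": TCP position; "ee_rot": TCP orientation; "force": force on the tool from outside, world axes, zero at the start; "torque": the same for the moment, N m; "gripper_width": finger opening in mm.
Only numpy, scipy, OpenCV 4.12 (cv2) and the standard library are available. Lean on these libraries where they do the work, as an engineer would, in place of code of your own. Each camera call takes 0.05 s, during which the arm holds its last target. There are 200 camera calls.

### The job

Nudge the loose trackball slowly across the repair mat, in under the ring lamp, until it drops into the large round pocket of the mat and rests there by itself. Roll it over the mat all the way, gently and at less than about 15 cm a second: do not lift it, flick it or press hard on it, do not bump the lamp, and leave the other things lying where they are.

Things in the scene. Friction and masses are not known exactly. Their poses are not given: they have to be found in the camera images.
- mat: fixed grey rectangular repair mat, 380 mm (its x) by 460 mm (its y), 12 mm thick, lying flat on the table; origin under its centre, z up; its flat top is 12 mm above the table. In its top: the large round pocket, two round pockets of only 27 mm diameter near its right far edge (x 155, y -150 and -200 mm), and a rectangular 50 by 60 mm compartment near its left far edge (centre x 155, y 190 mm), all 8 mm deep with dark rubber floors
- pocket (a point): centre of the mouth of the large round pocket, level with the mat's top, at x 50, y 0 mm of the mat; 47 mm in diameter, 8 mm deep, flat floor. The ball's centre is 30 mm above this level while it rolls on the mat; the ball drops in once its centre is 15 to 20 mm from the pocket's centre and then rests on the floor, its centre 22 mm above this level, with about 3 mm of play to each side
- ball_mid (a point): centre of the trackball: a loose plain white hard ball of 60 mm diameter, about 0.19 kg. It starts at rest on the mat on the robot's side of the pocket, 115 to 195 mm from it. The soft mat brakes its rolling at about 0.9 m/s2: nudged slowly it stops within a few millimetres; it may also need one more nudge when it stands just on the pocket's rim
- ring_mid (a point): centre of the underside of the lamp's ring, 160 mm above the table, within 10 mm of straight above the pocket; the white ring lies level, outer diameter 130 mm, hole 82 mm, 18 mm thick. A tool held upright does not fit beneath or beside it; a tool leaning 30 to 45 degrees back from the direction of push does
- lamp: fixed ring lamp; origin on the table straight below the centre of its ring; its round base, 96 mm wide and 22 mm high, stands on the table beyond the mat's far edge, 210 mm from the origin along the lamp's x; a 14 mm thick gooseneck rises from the base to 217 mm above the table and comes back over to the ring's far side
- mouse_base: bystander, loose: black lower half of a computer mouse with circuit board and wheel, oval 122 by 64 mm, 31 mm high at the wheel, on the mat beside the lamp's ring (left or right); origin under its centre, x along its length
- mouse_shell: bystander, loose: yellow upper mouse shell lying open side up, oval 122 by 64 mm, 24 mm high, on the mat on the other side of the ring; origin under its centre, x along its length
- spudger: bystander, loose: flat steel prying bar with a dark grip, 150 by 14 by 6 mm, on the mat beyond the pocket, lying across (along the mat's y); origin under its centre, x along its length
- battery: bystander, loose: flat silver battery cell 50 by 34 by 9 mm on the mat's right part; origin under its centre
- screwdriver: bystander, loose: screwdriver 180 mm long on the table right of the mat; origin under its middle, x along its length
- solder_reel: bystander, loose: reel of solder, 60 mm diameter, 42 mm high, standing on its flange on the table left of the mat; origin under its centre
There are look-alikes about, which are no part of the job. What is shaped like the part that bears ball_mid but green is not meant.

How it is judged (in metres and radians):
On the way:
1. the ball has been rolled, still on the mat's top, to the edge of the lamp's ring (horizontal distance between ball_mid and pocket below 0.075 m and z of ball_mid in the frame of pocket above 0.026 m).
At the end, for the whole second after the job is handed in: the ball rests untouched in the large pocket: its centre within 8 mm of the pocket's centre seen from above and less than 24.5 mm above the mat's top (30 mm while it rolls on the mat), at rest (under 0.02 m/s) (horizontal distance between ball_mid and pocket below 0.008 m and z of ball_mid in the frame of pocket between 0.015 and 0.0245 m and linear speed of ball below 0.02 m/s and contact force between the fingers and ball below 0.05 N).
It fails at once if the ball is lifted: its centre more than 12 mm above where it is when rolling on the mat (z of ball_mid in the frame of pocket above 0.042 m).
It fails at once if the ball is flicked: faster than 0.28 m/s while more than 35 mm from the pocket (linear speed of ball above 0.28 m/s and horizontal distance between ball_mid and pocket above 0.035 m).
It fails at once if the ball is pressed or squeezed with more than 12 N (contact force between any of the fingers, the arm and ball above 12 N).
It fails at once if the lamp is bumped with more than 4 N (contact force between any of the arm, the fingers and lamp above 4 N).
It fails at once if one of the other loose things is moved by more than 15 mm (distance of any of mouse_base, mouse_shell, spudger, battery, screwdriver, solder_reel from where it was at the start of the episode above 0.015 m).
It also fails if it takes over 42 s, if anything falls off the work surface, if the arm or the gripper's body presses on something with over 40 N, if the wrist force passes 120 N, or if a joint passes its speed limit or range.

## Working session

There is one attempt and no reset: what is moved stays moved. The work goes in short steps, Python scripts to look and compute and a shell command to move; the robot and the scene stay as the last step left them, time stands still between calls to the robot, and variables do not carry over. Pictures are saved under pics/ and viewed, about 8 in all and at most 12, crops included, and the job is handed in when it is done.

```bash
ls; mkdir -p pics
cat > h.py <<'E'
import numpy as np, cv2
from workcell import env
def cam(n):
    d=env.grab_frame(n); f=240/np.tan(np.radians(d["fovy"])/2)
    K=np.array([[f,0,d["cx"]],[0,f,d["cy"]],[0,0,1.]])
    R=cv2.Rodrigues(np.array(d["rvec"],float))[0]; t=np.array(d["tvec"],float).ravel()
    return d["frame"],K,R,t
def ray(c,uv):
    _,K,R,t=c; d=R.T@np.linalg.solve(K,[uv[0],uv[1],1]); return -R.T@t,d/np.linalg.norm(d)
def onz(c,uv,z):
    o,d=ray(c,uv); return o+d*(z-o[2])/d[2]
def proj(c,p):
    _,K,R,t=c; q=K@(R@np.array(p,float)+t); return q[:2]/q[2]
def tri(c1,u1,c2,u2):
    o1,d1=ray(c1,u1);o2,d2=ray(c2,u2)
    s=np.linalg.lstsq(np.c_[d1,-d2],o2-o1,rcond=None)[0]
    a,b=o1+s[0]*d1,o2+s[1]*d2
    return (a+b)/2,np.linalg.norm(a-b)
E
python3 - <<'E'
from h import *
import pickle
s=env.state();print(s)
C={}
for n in("scene","top"):
    c=cam(n);C[n]=c;cv2.imwrite(f"pics/{n}0.png",c[0]);print(n,-c[2].T@c[3],c[1][0,0])
pickle.dump(C,open("c0.pkl","wb"))
E
```

```text
pics
{'time_s': 0.0, 'qpos': array([-7.74073996e+01,  1.83493958e+01,  8.97064260e+01, -2.16669450e-03,
        7.20436269e+01, -1.14655786e+00]), 'qvel': array([ 0.06118682, -0.02387589,  0.0509988 ,  0.05962147,  0.01824128,
       -0.04152357]), 'effort': array([-3.33490880e-04, -4.12462842e+01, -2.31976354e+01,  7.28317956e-02,
        4.57170547e-02, -1.55595626e-04]), 'ee_pos': array([ 136.43558678, -558.05547479,  213.14265625]), 'ee_rot': array([-1.79900530e+02,  6.96294991e-05,  1.37398281e+01]), 'force': array([-0.00487245, -0.76388331, -0.85825264]), 'torque': array([ 0.00186933, -0.02749757, -0.00244504]), 'gripper_width': 90.9601556022996}
scene [1191.67251969  636.56000144 1028.71043474] 581.0591757076342
top [ 483.60344383    3.58239582 1264.80238018] 539.3647767152897
```

View pics/top0.png

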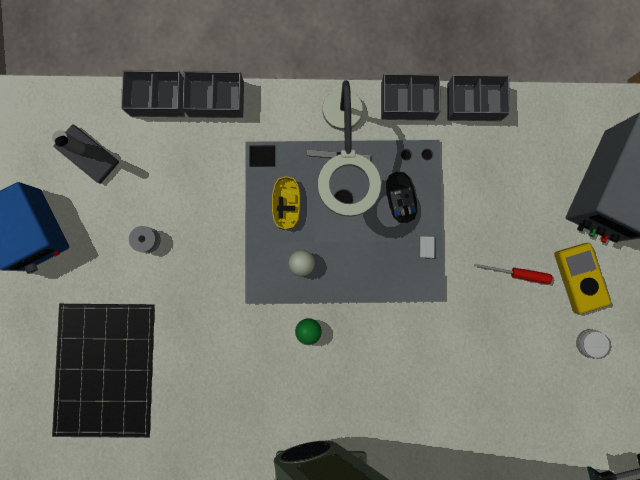

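View pics/scene0.png

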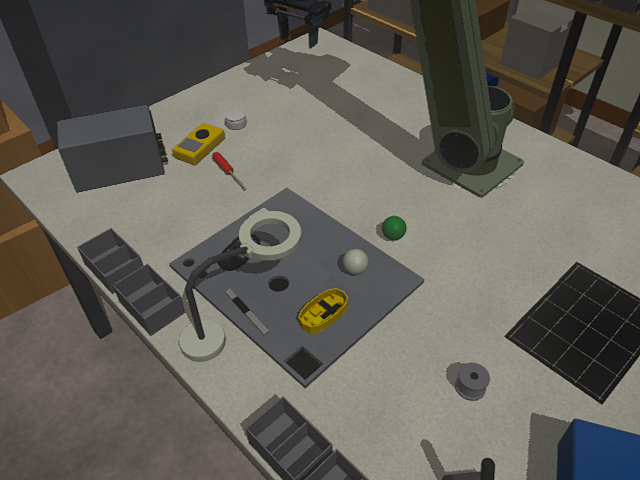

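Top view: white ball at (302,263), mat corners (246,142), (441,140), (447,301) and (246,303), ring centre at about (350,183), pocket partly visible at (344,196). Scene view: ball (355,262), pocket (279,284), ring (270,235). The green ball on the table is the decoy.

Run:
```python
from h import *
import pickle
C=pickle.load(open("c0.pkl","rb"));T,S=C["top"],C["scene"]
def blob(c,x,y,w,thr=None):
    g=c[0][y-w:y+w,x-w:x+w].astype(int); m=((g.min(2)>120)&(g.max(2)-g.min(2)<60)).astype(np.uint8)
    n,l,s,ce=cv2.connectedComponentsWithStats(m); k=1+np.argmax(s[1:,4]); return s[k],ce[k]+[x-w,y-w]
for c,u in((T,(302,263)),(S,(355,262))): print(blob(c,*u,20))
print("ball",tri(T,(301.8,263.3),S,(355,262)), onz(T,(301.8,263.3),42))
for n,u in dict(fl=(246,142),fr=(441,140),nr=(447,301),nl=(246,303)).items(): print(n,onz(T,u,12))
print("pocket S",onz(S,(279,284),12),"ring",tri(T,(349.5,183),S,(270,235)),onz(T,(349.5,183),178))
for n,u in dict(sh=(287,203),shtop=(286,177),shbot=(286,230),ba=(427,247),mb=(402,197),green=(308,331)).items(): print(n,onz(T,u,20))
big=lambda c,x,y,w,h,k:cv2.resize(c[0][y:y+h,x:x+w],None,fx=k,fy=k,interpolation=cv2.INTER_CUBIC)
a=big(T,240,135,210,175,3.5);b=big(S,165,185,265,200,2.3)
cv2.imwrite("pics/t1.png",a)
cv2.imwrite("pics/s1.png",big(S,230,190,150,120,5))
```

```text
(array([ 10,  12,  15,  15, 182], dtype=int32), array([298.93956044, 261.73076923]))
(array([ 14,   8,  16,  16, 202], dtype=int32), array([356.56435644, 257.22277228]))
ball (array([526.34819498,  46.5787686 ,  38.68820475]), np.float64(0.776720909985832)) [526.49040531  46.17346295  42.        ]
fl [812.55188166 183.20476138  12.        ]
fr [ 823.67174644 -278.84075691   12.        ]
nr [ 444.09501972 -289.73247779   12.        ]
nl [434.79611405 174.30362717  12.        ]
pocket S [679.59193085 -43.73087654  12.        ] ring (array([686.60634093, -52.43072858, 169.81103974]), np.float64(4.136221690914961)) [686.55590027 -53.48772144 178.        ]
sh [667.09481715  83.40573981  20.        ]
shtop [728.37202507  86.78021394  20.        ]
shbot [603.94965849  84.65040867  20.        ]
ba [ 568.18789682 -242.50230557   20.        ]
mb [ 684.52128683 -184.66441519   20.        ]
green [373.14597942  30.55982852  20.        ]
```

View pics/t1.png

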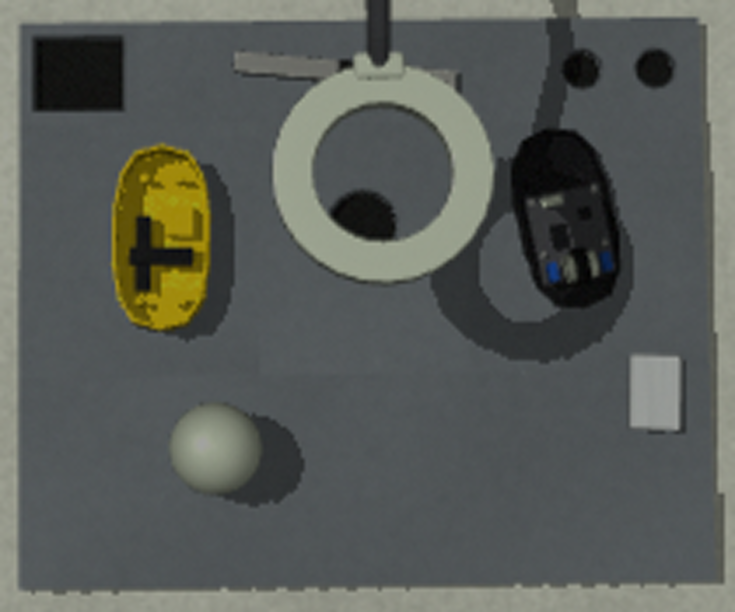

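View pics/s1.png

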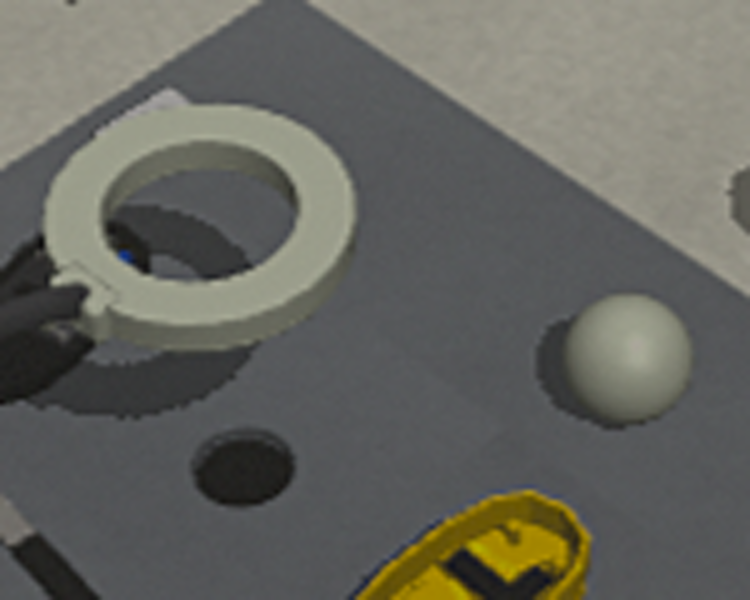

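```bash
python3 -m inch --help 2>&1 | head -40; python3 -m inch '{"hand":[0.4],"travel":[[0,0,0]],"twist":[[0,0,0]]}' 2>&1 | tail -3
python3 - <<'E'
from h import *
import pickle
C=pickle.load(open("c0.pkl","rb"));T,S=C["top"],C["scene"]
print("ball",tri(T,(301.4,263.0),S,(355.8,261.8)))
print("pocket S",onz(S,(278.6,283.4),12),"T",onz(T,(343.9,199),12))
print(env.state()["time_s"])
E
```

```text
invalid input: not JSON, or not a number
invalid input at $.twist[0]: expected a number
ball (array([526.43244759,  48.01078148,  40.63224357]), np.float64(2.336088392959372))
pocket S [679.07506159 -45.70164338  12.        ] T [679.37978181 -49.31925258  12.        ]
0.1
```

```bash
python3 -m inch '{"hand":[0.4,0.4,0.4,0.4,0.4,0.4,0.4,0.4,0.4,0.4],"travel":[[56.9,-1,-14],[56.9,-1,-14],[56.9,-1,-14],[56.9,-1,-14],[56.9,-1,-14],[56.9,-1,-14],[56.9,-1,-14],[56.9,-1,-14],[56.9,-1,-14],[56.9,-1,-14]],"twist":[0,0,0,0,0,0,0,0,0,0]}'
python3 - <<'E'
from h import *
from scipy.spatial.transform import Rotation as Ro
c=cam("wrist");s=env.state();R=Ro.from_euler("xyz",s["ee_rot"],degrees=True).as_matrix()
print(s["qpos"].round(1),R.T@(-c[2].T@c[3]-s["ee_pos"]),R.T@c[2][2])
E
```

```text
time_s: 1.35
ee_pos: [688.3, -412.9, 354.1]
ee_rot: [180.0, 0.0, 13.7]
force: [1.0, -1.1, 1.0]
gripper_width: 36.7
[-31.4  43.2  27.2   0.3 109.3  44.6] [  67.27141834    0.90546076 -172.86195691] [-0.27957622 -0.00273562  0.9601196 ]
```

```bash
python3 -m inch '{"hand":[0.4,0.4,0.4,0.4,0.4,0.4,0.4,0.4,0.4,0.4,0.4,0.4,0.4],"travel":[[0,0,0],[0,0,0],[0,0,0],[0,0,0],[0,0,0],[0,0,0],[0,0,0],[0,0,0],[0,0,0],[0,0,0],[0,0,0],[0,0,0],[0,0,0]],"twist":[-10.4,-10.4,-10.4,-10.4,-10.4,-10.4,-10.4,-10.4,-10.4,-10.4,-10.4,-10.4,-10.4]}'; python3 -m inch '{"hand":[0.4,0.4,0.4,0.4],"travel":[[-50,0,0],[-50,0,0],[-50,0,0],[0,0,0]],"twist":[0,0,0,0]}';python3 -c "
from h import *
s=env.state();print(s['qpos'].round(1))"
```

```text
time_s: 3.02
ee_pos: [686.7, -413.8, 353.0]
ee_rot: [-180.0, -0.1, 149.3]
force: [-0.4, -0.3, 0.3]
gripper_width: 36.6
time_s: 3.52
ee_pos: [755.9, -455.5, 309.7]
ee_rot: [180.0, 3.2, 148.9]
force: [-0.3, 0.2, -0.8]
gripper_width: 36.6
[-31.8  53.1  12.5   0.  111.2 -90.8]
```

```bash
python3 -m inch '{"hand":[0.4,0.4,0.4,0.4,0.4,0.4],"travel":[[-60,0,0],[-60,0,0],[-60,0,0],[-60,0,-30],[-60,0,-30],[0,0,0]],"twist":[0,0,0,0,0,0]}';python3 -c "
from h import *
s=env.state();print(s['qpos'].round(1))"
```

```text
time_s: 4.28
ee_pos: [822.4, -495.3, 303.9]
ee_rot: [-180.0, 15.0, 148.9]
force: [-0.3, -0.8, 0.4]
gripper_width: 36.4
[-31.8  54.3  12.3   0.2  98.5 -90.7]
```

```bash
python3 -m inch '{"hand":[0.4,0.4,0.4,0.4,0.4,0.4,0.4],"travel":[[-60,0,0],[-60,0,0],[-60,0,0],[-60,0,0],[-60,0,0],[-60,0,0],[0,0,0]],"twist":[0,0,0,0,0,0,0]}';python3 -c "
from h import *
s=env.state();print(s['qpos'].round(1))"
```

```text
time_s: 5.15
ee_pos: [902.2, -543.4, 298.9]
ee_rot: [-180.0, 28.7, 148.9]
force: [0.0, -0.4, 1.0]
gripper_width: 36.8
[-31.8  56.6  12.3   0.4  82.5 -90.7]
```

```bash
python3 -m inch '{"hand":[0.4,0.4,0.4,0.4,0.4],"travel":[[-60,0,0],[-60,0,0],[-60,0,0],[-60,0,0],[0,0,0]],"twist":[0,0,0,0,0]}'; python3 -m inch '{"hand":[0.4,0.4],"travel":[[40,0,-40],[40,0,-40]],"twist":[0,0]}';python3 -c "
from h import *
s=env.state();print(s['qpos'].round(1))"
```

```text
time_s: 5.78
ee_pos: [935.6, -563.5, 343.1]
ee_rot: [-180.0, 38.2, 148.9]
force: [0.0, 0.3, -0.5]
gripper_width: 36.5
time_s: 6.02
ee_pos: [857.5, -516.6, 350.2]
ee_rot: [180.0, 37.8, 148.9]
force: [1.1, -0.6, 1.1]
gripper_width: 36.4
[-31.9  39.7  44.2   0.6  58.3 -91. ]
```

```bash
cat >> h.py <<'E'
from scipy.spatial.transform import Rotation as Ro
def togo(p):
    s=env.state();R=Ro.from_euler("xyz",s["ee_rot"],degrees=True).as_matrix()
    return (R.T@(np.array(p)-s["ee_pos"])).round(1)
E
python3 -c "
from h import *
print(togo([455,91,320]));s=env.state();R=Ro.from_euler('xyz',s['ee_rot'],degrees=True).as_matrix();print(R.T.round(3))"
```

```text
[ 538.5  312.8 -379.9]
[[-0.677  0.407 -0.613]
 [ 0.516  0.857  0.   ]
 [ 0.525 -0.316 -0.79 ]]
```

```bash
python3 -m inch '{"hand":[0.4,0.4,0.4,0.4,0.4,0.4,0.4,0.4,0.4,0.4,0.4,0.4,0.4],"travel":[[44.9,26.1,-31.7],[44.9,26.1,-31.7],[44.9,26.1,-31.7],[44.9,26.1,-31.7],[44.9,26.1,-31.7],[44.9,26.1,-31.7],[44.9,26.1,-31.7],[44.9,26.1,-31.7],[44.9,26.1,-31.7],[44.9,26.1,-31.7],[44.9,26.1,-31.7],[44.9,26.1,-31.7],[0,0,0]],"twist":[0,0,0,0,0,0,0,0,0,0,0,0,0]}'; python3 -c "
from h import *
s=env.state();print(s['qpos'].round(1),togo([465,85,120]),togo([465,85,36]))"
```

```text
time_s: 7.65
ee_pos: [453.4, 95.9, 322.6]
ee_rot: [179.9, 38.0, 149.4]
force: [0.4, 0.5, -0.5]
gripper_width: 36.4
[ 34.1  -5.1 111.6 -39.2  61.5  -9.7] [112.4  -3.7 169.2] [164.1  -3.8 235.4]
```

```bash
python3 -m inch '{"hand":[0.4,0.4,0.4,0.4,0.4,0.4,0.4],"travel":[[18.7,-0.6,28.2],[18.7,-0.6,28.2],[18.7,-0.6,28.2],[18.7,-0.6,28.2],[18.7,-0.6,28.2],[18.7,-0.6,28.2],[0,0,0]],"twist":[0,0,0,0,0,0,0]}'
python3 - <<'E'
from h import *
s=env.state();print(s['qpos'].round(1),togo([465,85,36]))
T=cam("top");S=cam("scene")
a=cv2.resize(T[0][135:310,240:450],None,fx=2.2,fy=2.2);b=cv2.resize(S[0][150:350,230:480],None,fx=1.6,fy=1.6)
im=np.zeros((390,800+70,3),np.uint8);im[:a.shape[0],:a.shape[1]]=a[:390];im[:b.shape[0],465:465+b.shape[1]]=b
cv2.imwrite("pics/m1.png",cv2.resize(im,(800,358)))
E
```

```text
time_s: 8.52
ee_pos: [465.9, 78.2, 118.3]
ee_rot: [-179.6, 37.9, 149.1]
force: [-0.1, -0.2, -0.3]
gripper_width: 36.5
[ 30.8   9.9 131.1 -63.2  37.5  23.4] [53.9  5.8 62.3]
```

View pics/m1.png

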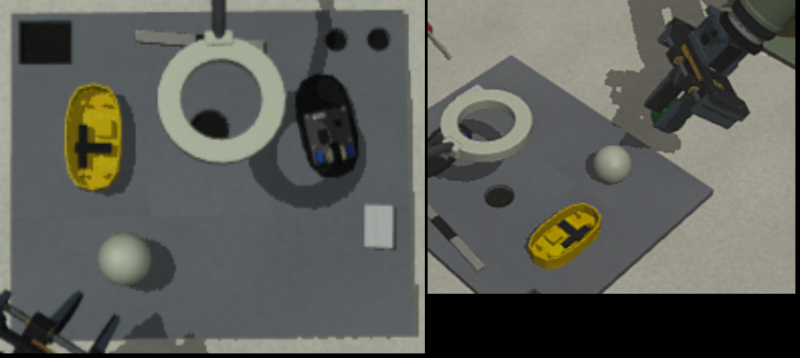

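```bash
python3 -c "
from h import *
print(togo([480,75.5,70]))"
```

```text
[21.2  2.9 48. ]
```

```bash
python3 -m inch '{"hand":[0.4,0.4,0.4,0.4],"travel":[[7,1,16],[7,1,16],[7,1,16],[0,0,0]],"twist":[0,0,0,0]}';  python3 -c "
from h import *
s=env.state();print(s['qpos'].round(1),togo([480,75.5,36]))"
```

```text
time_s: 9.12
ee_pos: [480.2, 76.1, 70.1]
ee_rot: [180.0, 38.1, 148.9]
force: [0.4, -0.1, 0.2]
gripper_width: 36.3
[ 29.3  16.4 133.6 -76.5  33.4  38. ] [20.9 -0.6 26.9]
```

```bash
python3 -m inch '{"hand":[0.4,0.4,0.4],"travel":[[7,0,9],[7,0,9],[0,0,0]],"twist":[0,0,0]}';  python3 -c "
from h import *
s=env.state();print(s['qpos'].round(1),togo([480,75.5,36]))"
```

```text
time_s: 9.5
ee_pos: [480.1, 81.5, 56.1]
ee_rot: [-179.4, 37.4, 149.0]
force: [-0.6, 0.4, -0.0]
gripper_width: 36.5
[ 29.8  18.3 133.5 -77.   33.3  39.8] [ 9.8 -5.  17.9]
```

```bash
python3 -m inch '{"hand":[0.4,0.4,0.4,0.4],"travel":[[4,-3,7],[4,-3,7],[4,-3,7],[0,0,0]],"twist":[0,0,0,0]}';  python3 -c "
from h import *
s=env.state();print(s['qpos'].round(1),togo([480,75.5,36]))"
```

```text
time_s: 10.0
ee_pos: [478.4, 78.2, 44.9]
ee_rot: [-178.5, 36.4, 148.9]
force: [0.8, 0.1, -0.9]
gripper_width: 36.3
[ 29.3  19.5 133.5 -77.   32.9  40.1] [ 3.  -1.3  8.8]
```

```bash
python3 -m inch '{"hand":[0.4,0.4,0.4],"travel":[[3,-2,7],[3,-2,7],[0,0,0]],"twist":[0,0,0]}';  python3 - <<'E'
from h import *
s=env.state();print(s['qpos'].round(1),togo([480,75.5,36]))
T=cam("top");S=cam("scene")
a=cv2.resize(T[0][220:320,240:360],None,fx=3.3,fy=3.3);b=cv2.resize(S[0][170:300,300:430],None,fx=3,fy=3)
im=np.zeros((390,800,3),np.uint8);im[:a.shape[0],:a.shape[1]]=a;im[:390,400:790]=b
cv2.imwrite("pics/m2.png",im)
E
```

```text
time_s: 10.38
ee_pos: [480.0, 77.0, 38.0]
ee_rot: [-178.1, 35.9, 148.9]
force: [-0.2, 0.3, 0.5]
gripper_width: 36.3
[ 28.9  20.5 133.3 -77.   32.6  40.1] [ 0.5 -1.2  2.1]
```

View pics/m2.png

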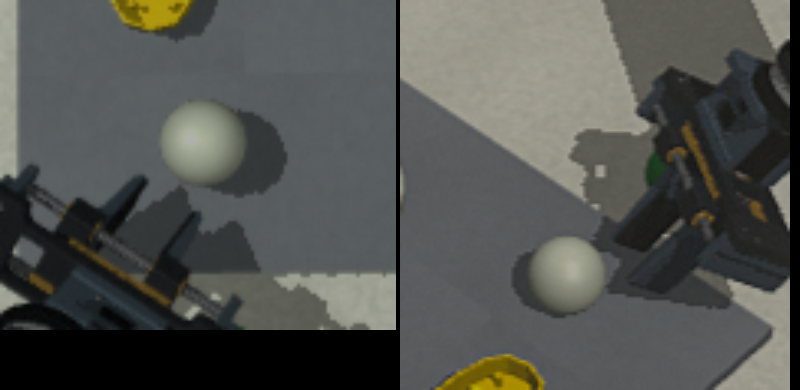

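```bash
python3 -c "
from h import *
p=np.array([480,76,38.]);d=np.array([.85,-.527,0])
print(togo(p+d*80+[0,0,-3]))"
```

```text
[-63.4  -0.2  49.9]
```

```bash
python3 -m inch '{"hand":[0.4,0.4,0.4,0.4,0.4,0.4,0.4,0.4,0.4,0.4,0.4],"travel":[[-3.2,0,2.5],[-6.3,0,5],[-6.3,0,5],[-6.3,0,5],[-6.3,0,5],[-6.3,0,5],[-6.3,0,5],[-6.3,0,5],[-6.3,0,5],[-3.2,0,2.5],[0,0,0]],"twist":[0,0,0,0,0,0,0,0,0,0,0]}';  python3 - <<'E'
from h import *
s=env.state();print(s['qpos'].round(1))
T=cam("top");S=cam("scene")
a=cv2.resize(T[0][200:320,255:375],None,fx=3.3,fy=3.3);b=cv2.resize(S[0][170:300,280:410],None,fx=3,fy=3)
im=np.zeros((396,800,3),np.uint8);im[:a.shape[0],:a.shape[1]]=a;im[:390,400:790]=b
cv2.imwrite("pics/m3.png",im)
E
```

```text
time_s: 11.85
ee_pos: [541.9, 40.3, 39.1]
ee_rot: [-177.8, 35.6, 148.9]
force: [-0.1, 0.5, 0.9]
gripper_width: 36.1
[ 20.1  22.5 127.9 -77.   29.3  31.4]
```

View pics/m3.png

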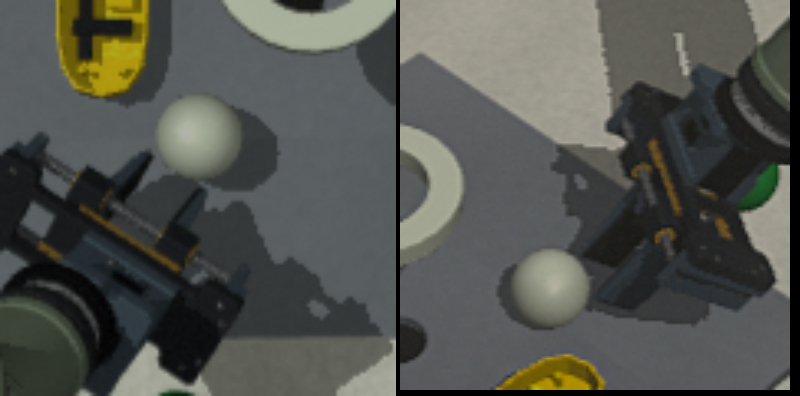

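```bash
python3 -c "
from h import *
import pickle
C=pickle.load(open('c0.pkl','rb'));T,S=C['top'],C['scene']
b,e=tri(T,(315.3,241.5),S,(330,266));print(b,e,onz(T,(315.3,241.5),42))
p=env.state()['ee_pos'];P=np.array([679.2,-48.]);v=P-b[:2];print(np.hypot(*v),np.degrees(np.arctan2(v[1],v[0])),b[:2]-p[:2],p)
d=np.array([.85,-.527,0]);print(togo(p+d*50+[0,0,-4]))"
```

```text
[576.38117413  16.34472101  40.22160012] 0.27799602170520016 [576.34039337  16.22384793  42.        ]
121.29284428628515 -32.03861273641318 [ 34.84266802 -24.17481806] [541.5385061   40.51953906  39.11202603]
[-38.3   0.6  32.3]
```

```bash
python3 -m inch '{"hand":[0.4,0.4,0.4,0.4,0.4,0.4,0.4],"travel":[[-3.9,0,3.2],[-7.6,0,6.5],[-7.6,0,6.5],[-7.6,0,6.5],[-7.6,0,6.5],[-3.9,0,3.2],[0,0,0]],"twist":[0,0,0,0,0,0,0]}';  python3 - <<'E'
from h import *
s=env.state();print(s['qpos'].round(1))
T=cam("top");S=cam("scene")
a=cv2.resize(T[0][160:280,280:400],None,fx=3.3,fy=3.3);b=cv2.resize(S[0][180:310,240:370],None,fx=3,fy=3)
im=np.zeros((396,800,3),np.uint8);im[:a.shape[0],:a.shape[1]]=a;im[:390,400:790]=b
cv2.imwrite("pics/m4.png",im)
E
```

```text
time_s: 12.82
ee_pos: [584.3, 13.7, 35.9]
ee_rot: [-177.8, 35.5, 148.8]
force: [-0.6, 0.7, 0.5]
gripper_width: 36.2
[ 15.   24.7 124.  -77.   27.2  26.4]
```

View pics/m4.png

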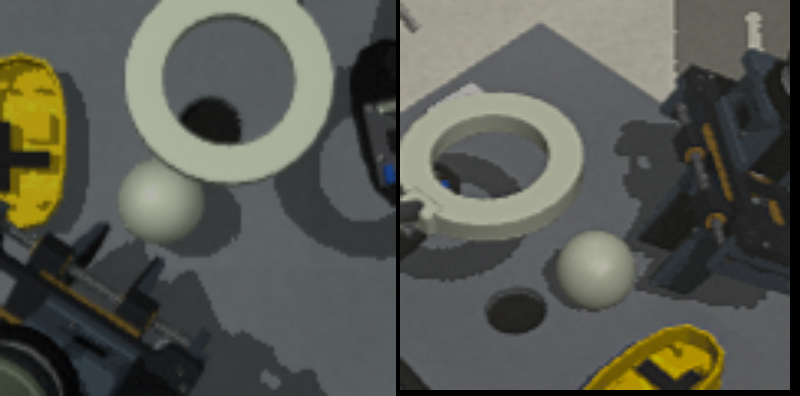

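```bash
python3 -c "
from h import *
import pickle
C=pickle.load(open('c0.pkl','rb'));T,S=C['top'],C['scene']
b,e=tri(T,(328.8,220.9),S,(305.3,270));print(b,e,onz(T,(328.8,220.9),42),onz(S,(305.3,270),42))
p=env.state()['ee_pos'];P=np.array([679.2,-48.]);v=P-b[:2];print(np.hypot(*v),np.degrees(np.arctan2(v[1],v[0])),b[:2]-p[:2],p)
d=np.array([.85,-.527,0]);print(togo(p+d*50+[0,0,-1.5]))"
```

```text
[624.16711186 -14.13087958  39.92230962] 0.32292099926541457 [623.81738594 -13.98335889  42.        ] [625.46101989 -12.89021957  42.        ]
64.6199357350814 -31.60956202721899 [ 40.32169366 -28.188666  ] [583.84541821  14.05778641  35.83470153]
[-39.8   0.6  30.3]
```

```bash
python3 -m inch '{"hand":[0.4,0.4,0.4,0.4,0.4,0.4,0.4,0.4],"travel":[[-3.2,0,2.4],[-6,0,4.6],[-6,0,4.6],[-6,0,4.6],[-6,0,4.6],[-6,0,4.6],[-3.2,0,2.4],[0,0,0]],"twist":[0,0,0,0,0,0,0,0]}';  python3 - <<'E'
from h import *
s=env.state();print(s['qpos'].round(1))
T=cam("top");S=cam("scene")
a=cv2.resize(T[0][140:260,280:400],None,fx=3.3,fy=3.3);b=cv2.resize(S[0][200:330,220:350],None,fx=3,fy=3)
im=np.zeros((396,800,3),np.uint8);im[:a.shape[0],:a.shape[1]]=a;im[:390,400:790]=b
cv2.imwrite("pics/m5.png",im)
E
```

```text
time_s: 13.92
ee_pos: [622.9, -10.7, 34.5]
ee_rot: [-177.8, 35.5, 148.9]
force: [0.7, 0.1, -0.1]
gripper_width: 36.4
[ 10.9  26.6 120.  -75.4  25.6  20.7]
```

View pics/m5.png

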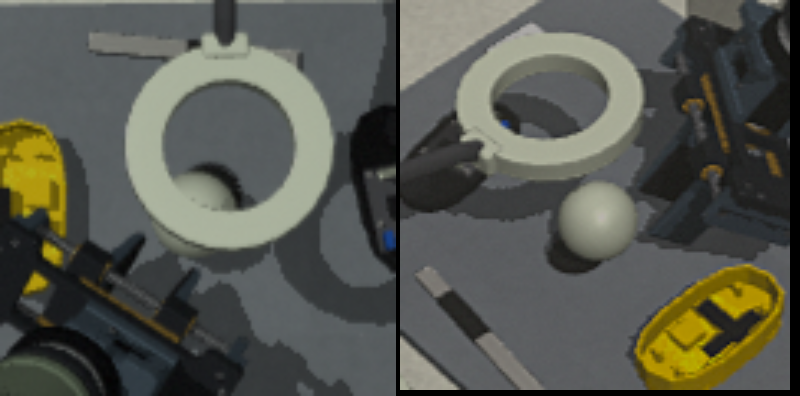

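```bash
python3 -c "
from h import *
import pickle
C=pickle.load(open('c0.pkl','rb'));T,S=C['top'],C['scene']
b=onz(S,(285.7,273.3),40.3);print(b,onz(S,(285.7,273.3),34),'in pocket px',proj(S,[679.2,-48,34]))
p=env.state()['ee_pos'];P=np.array([679.2,-48.]);v=P-b[:2];print(np.hypot(*v),np.degrees(np.arctan2(v[1],v[0])),b[:2]-p[:2],p)
d=np.array([.85,-.527,0]);print(togo(p+d*10))"
```

```text
[662.56290608 -37.70269182  40.3       ] [659.19042998 -42.00035483  34.        ] in pocket px [277.2757878 276.5918668]
19.565976847987216 -31.75488578624218 [ 40.01494075 -27.18080119] [622.54796532 -10.52189062  34.44565645]
[-8.1  0.1  5.8]
```

```bash
python3 -m inch '{"hand":[0.4,0.4,0.4,0.4,0.4],"travel":[[-3.6,0,2.6],[-3.6,0,2.6],[-3.6,0,2.6],[0,0,0],[0,0,0]],"twist":[0,0,0,0,0]}';  python3 - <<'E'
from h import *
T=cam("top");S=cam("scene")
a=cv2.resize(T[0][140:260,280:400],None,fx=3.3,fy=3.3);b=cv2.resize(S[0][200:330,220:350],None,fx=3,fy=3)
im=np.zeros((396,800,3),np.uint8);im[:a.shape[0],:a.shape[1]]=a;im[:390,400:790]=b
cv2.imwrite("pics/m6.png",im)
E
```

```text
time_s: 14.65
ee_pos: [633.9, -17.7, 34.4]
ee_rot: [-177.8, 35.5, 148.9]
force: [-0.6, -1.2, 0.4]
gripper_width: 36.7
```

View pics/m6.png

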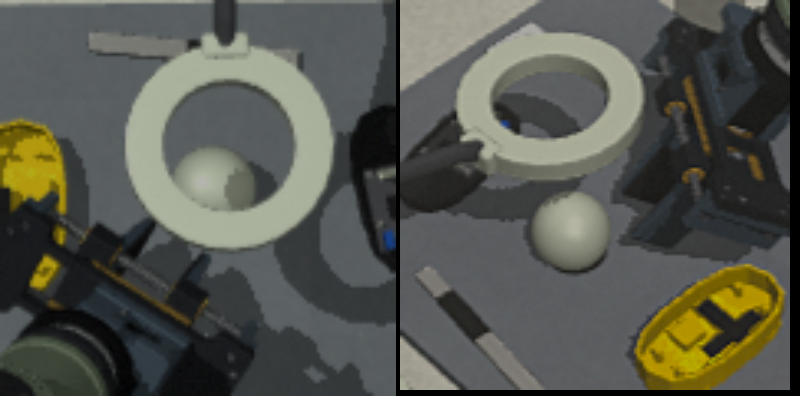

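```bash
python3 -m inch '{"hand":[0.4,0.4,0.4,0.4,0.4,0.4,0.4,0.4],"travel":[[8,0,-6],[8,0,-6],[8,0,-6],[8,0,-6],[8,0,-6],[8,0,-6],[0,0,0],[0,0,0]],"twist":[0,0,0,0,0,0,0,0]}';  python3 - <<'E'
from h import *
T=cam("top");S=cam("scene")
a=cv2.resize(T[0][140:260,240:450],None,fx=1.9,fy=1.9);b=cv2.resize(S[0][200:330,220:350],None,fx=3,fy=3)
im=np.zeros((396,800,3),np.uint8);im[:a.shape[0],:a.shape[1]]=a;im[:390,400:790]=b
cv2.imwrite("pics/m7.png",im)
E
```

```text
time_s: 15.75
ee_pos: [583.6, 14.6, 36.1]
ee_rot: [-177.8, 35.5, 148.9]
force: [0.3, -0.5, -0.5]
gripper_width: 36.4
```

View pics/m7.png

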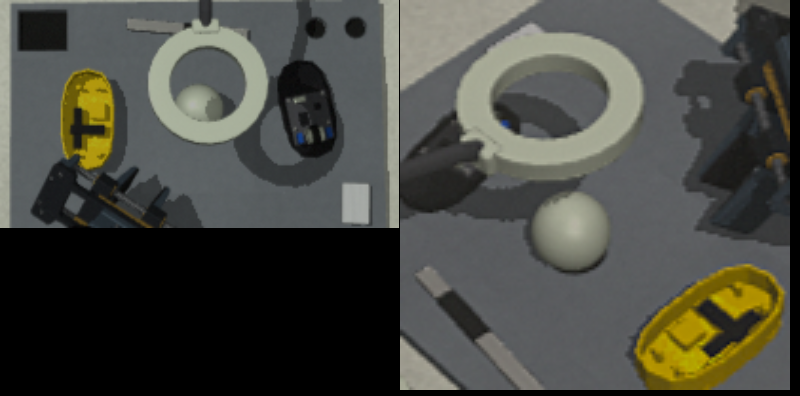

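The ball stays at scene (276.7, 277), with the pocket prediction at (277.3, 276.6). The fingers are well clear and the bystanders look unmoved.

```bash
python3 -c "
from workcell import env
print(env.job_done())"
```

```text
the job is handed in; nothing more can be done
None
```

The trackball is in the large pocket and the job is handed in, at about 16 s of the 42 s allowed.

**What I did:** The moves only allow shifts and a turn about the tool's own axis. To lean the tool, I pushed the arm past its outer reach until it leaned about 38° (about 36° during the push). I set the fingers 36 mm apart as a cradle behind the ball. It then rolled in a straight line to the pocket in four slow pushes with the tool at about 40–85 mm/s. It stopped once on the rim, and a last small nudge dropped it in.

**Last checks:**
- **Ball position:** after I backed the fingers off about 60 mm, the ball stayed at scene pixel (276.7, 277). A ball resting in the pocket should appear at (277.3, 276.6), so it is within about 2 mm.
- **Forces:** the measured force after each move stayed near the 1 N noise level, and nothing suggested contact with the lamp.
- **Other objects:** the mouse halves, spudger and battery look unmoved in the last picture. I did not re-measure them. The screwdriver and reel were outside that crop, and the arm stayed clear of them.

**Disagreements and limits:**
- **Pocket position:** my estimates of its y differed by up to 8 mm (-43.7 to -51.7 mm). I used -48, and the ball dropping in bears that out.
- **Ball height:** I measured 40–41 mm against the 42 mm expected, which is within the calibration error.
- **Joint 4:** it sat at its range limit while lowering and for most of the push. This cost about 2° of lean and up to 5 mm of position, which I corrected as I went.

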